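# Park the food slicer's carriage on its end stop

## Task

Park the food slicer for the break: press the red lock button on its carriage with a fingertip, keep it held down the whole way while you slide the carriage until it is fully home against the two black rubber buffers of its end stop, then let go so that the button springs back up and the carriage stays locked there. Do not drag, tip or lift the slicer, and leave the other things on the table where they are.

Things in the scene. Friction and masses are not known exactly. Their poses are not given: they have to be found in the camera images.
- slicer: Food slicer, 403 x 301 mm, 240 mm high, 3.4 kg, standing loose on rubber feet: white base, grey bed with two steel rails, upright round blade, white motor housing. Origin on the table under the middle of the red button's path. x: the way the carriage slides to its end stop; y: from the button towards blade and motor; z up. The -y side is open.
- blade_hub (a point): Centre of the black hub cap of the round steel blade (170 mm), 152 mm above the table. Blade, gauge plate and behind them the motor housing stand upright (up to 240 mm) from slicer y = +98 mm to +232 mm; nothing else there is in the way of the button, which is at slicer y = 0.
- end_stop (a point): Middle between the two black rubber buffers at the +x end of the bed, the end stop; the front edge of the carriage's food plate meets them when the carriage is fully home. 73 mm above the table.
- carriage (a joint): Position of the carriage along slicer x, in m: 0 at the rear, 0.140 on the end stop; starts within 0 to 0.045. About 2 N moves it while the lock button is down. With the button up, a catch locks it in a rack of pins 14 mm apart (up to 11 mm play), on the end stop too. It carries a food plate, a white thumb guard and, behind the guard (-x), a black hand shelf with the red button.
- lock (a joint): Travel of the red lock button, in m: 0 up (catch engaged), 0.008 fully down; the catch is clear of the rack from 0.003 on. A spring pushes it up: about 2.7 N at the start of its travel, 6.3 N fully down. Sometimes the catch starts on top of a pin, with the button up to 3 mm down.
- button_top (a point): Centre of the top of the red lock button, a round cap 30 mm across, 92 mm above the table when up; moves with the button. The cap stands 12 mm proud of the black hand shelf when up, 4 mm when fully down. x axis along the slide towards the end stop, z up. The shelf (80 mm above the table) is open behind and beside the button.
- guard_face (a point): Point on the rear (-x) face of the white thumb guard, 30 mm in +x from the button's centre, 105 mm above the table. The guard is an upright wall 6 mm thick and 154 mm wide in y, its top 125 mm above the table (150 mm near the blade). A fingertip on the button can bear against it to push the carriage along.
- pusher: White food pusher with a black knob, 85 x 62 mm, 62 mm high, loose on the table beside the slicer. Origin at the centre of its underside. To be left alone.
- pepper_mill: Wooden pepper mill, 58 mm across, 196 mm high, loose, upright. Origin at the centre of its underside. To be left alone.
- courgette: Green courgette, 170 mm long, 42 mm thick, lying loose on the table along its x axis. Origin under its middle. To be left alone.
- mayo_jar: White jar with blue lid, 94 mm across, 170 mm high, loose, behind the slicer's motor. Origin at the centre of its underside. To be left alone.
- box_grater: Four-sided steel grater with black handle, 72 x 94 mm, 229 mm high, loose, behind the slicer's motor. Origin at the centre of its underside. To be left alone.
- glass_bowl: Glass salad bowl, 230 mm across, 95 mm high, loose. Origin at the centre of its underside. To be left alone.

How it is judged (in metres and radians):
On the way, in this order (a step that is already met when the one before it is completed fails the run):
1. the lock button is pressed down with the carriage still in its first part of travel (value of joint lock above 0.0035 m and value of joint carriage below 0.065 m), for 0.1 s.
2. the carriage is on its end stop with the button still held down (value of joint lock above 0.003 m and value of joint carriage above 0.136 m), for 0.1 s.
At the end, for the whole second after the job is handed in: The carriage is within 4 mm of its end stop, the lock button is up again (within 1.5 mm), the slicer stands flat and at rest within 25 mm of where it stood (value of joint carriage above 0.136 m and value of joint lock below 0.0015 m and linear speed of slicer below 0.01 m/s and angle between slicer's own z axis and vertical below 0.03 rad and distance of slicer from where it was at the start of the episode below 0.025 m); the robot touches nothing.
It fails at once if the button came up with the carriage on the way (value of joint lock below 0.002 m and value of joint carriage between 0.066 and 0.13 m).
It fails at once if the slicer was dragged or lifted more than 25 mm (distance of slicer from where it was at the start of the episode above 0.025 m).
It fails at once if the slicer was tipped (angle between slicer's own z axis and vertical above 0.1 rad).
It fails at once if another thing on the table was moved more than 20 mm or lifted (distance of any of pusher, pepper_mill, courgette, mayo_jar, box_grater, glass_bowl from where it was at the start of the episode above 0.02 m).
It also fails if it takes over 35 s, if anything falls off the work surface, if the arm or the gripper's body presses on something with over 40 N, if the wrist force passes 120 N, or if a joint passes its speed limit or range.

## Robot

A 6-joint arm with a two-finger parallel gripper is mounted at the origin on the work surface. World frame = base frame: x ahead of the robot, y to its left, z up, the work surface at z = 0. Lengths are in mm, angles in degrees, forces in N, time in s.
With the tool pointing down it reaches from about 350 to 850 mm from the base axis. Payload 8.1 kg.
Tool frame: the origin (TCP) lies midway between the tips of the shut fingers; the grasp point (between the pads) lies 19 mm behind it; z points along the fingers, y is the line along which they close (so a half turn about z gives the same grasp; the last joint's range is limited). The gripper opens to 85 mm and grips with 20 to 120 N. Pads are 22 mm wide; open, the fingers measure 114 mm over their backs; the gripper's body (76 mm by 85 mm) begins 54 mm behind the grasp point. The pads swing forward as they close: fully open they stand 13 mm farther back than shut.
Start: joints at [69.018, 7.471, 85.268, -0, 87.261, -4.893], TCP at [166.253, 576.511, 231.292] pointing down, gripper open.
Joint ranges: [-169.43, 169.43], [-51.17, 129.36], [1.28, 143.12], [-76.62, 256.62], [0, 156.53], [-152.29, 152.29]. Speed limits (degrees/s): [136.94, 136.94, 159.86, 180, 180, 180].

## Interface

Orientations are given as [roll, pitch, yaw] about the fixed x, y, z axes, in that order (R = Rz(yaw) Ry(pitch) Rx(roll)).
In Python, from bench import sense, snapshot, order, finder gives the robot as it stands.
- The arm moves only by the tool send_rows, never from a script. Its argument "steps" is a list of rows, each a list of 2 entries, a list of its own where there are three numbers: the shift along the world's x, y, z in units of 30 mm (1.0 is 30 mm), then the turn, a rotation vector about the world's x, y, z in rad. In form: [[[dx, dy, dz], [wx, wy, wz]], ...]. A call has 1 to 10 rows; each row is the pose to reach, as a shift and turn from the pose commanded when the call began; what a row does not reach only later rows make up. A row lasts 1/8 s, in which the tool goes at most 62.5 mm and 10.7 degrees, less where a joint would pass 70% of its speed; a pose out of reach is approached as far as the arm can. A call with a gripper value outside its range is refused whole. "fingers" is the closure, from 0 (fully open) to 1 (shut), set as the call begins (left out, the last holds). The fingers move at their own pace and stop on an object; "squeeze" is the grip in N (left out, the last holds). Time passes only in rows, so rows that repeat a pose let the fingers close. It gives the time, the measured TCP pose, the force, the opening and the grip force at its end, in the units of the state.
- sense(): the state, without advancing time (a new reading comes with each control period).
- snapshot(name): name is "scene" or "top" or "wrist"; returns a dict with "img" (400x640x3 uint8, red, green, blue), "K" (3x3 intrinsics, pixels), "pose" (4x4, takes a point from camera to world coordinates). Camera axes: x right, y up, looking along -z (the intrinsics and any distortion apply to the point x, -y, -z); pixel columns grow to the right and rows downward; lengths in mm; the calibration is good to about 2 mm. A picture is of the moment at which its call begins. There is no depth.
- order.hand_in(): hands the job in; it is judged then, once.
Trained networks look in the newest picture that a camera, given by its name, has taken for a name from the list of things; names that differ only in an ending like _2 or _b are one class to them, and where a whole thing is asked for, a point or a joint stands for the part that bears it (a point fixed in the world has none). Each returns a list of dicts, best first, with "confidence" (0 to 1); they miss things now and then, are a little off and sometimes report something else, mostly with a low value. They report only what shows in the picture. A call takes as long as a camera call.
- finder.find_in(label, camera): "box" ([left, top, width, height] as shares, 0 to 1, of the picture: columns of its width, rows of its height, round what is visible of it).
- finder.trace(label, camera): "mask" (400x640 bool, what is visible of it) and "box" ([left, top, width, height] as shares, 0 to 1, of the picture: columns of its width, rows of its height, round what is visible of it).
- finder.pinpoint(label, camera): "at" ([column, row] as shares, 0 to 1, of the picture: columns of its width, rows of its height: a listed point, or the origin of a listed thing).
The state is a dict: "time": time; "joint_pos": joint angles; "qd": joint speeds; "joint_efforts": joint torques, N m; "tool_pos": TCP position; "tcp_rot": TCP orientation; "ft_force": force on the tool from outside, world axes, zero at the start; "wrist_torque": the same for the moment, N m; "finger_gap": finger opening in mm; "grip_force": force on a finger pad.
Only numpy, scipy, OpenCV 4.12 (cv2) and the standard library are available. Lean on these libraries where they do the work, as an engineer would, in place of code of your own. Each camera call takes 0.05 s, during which the arm holds its last target. There are 200 camera calls.

## Working session

There is one attempt and no reset: what is moved stays moved. The work goes in short steps, Python scripts to look and compute and a tool call to move; the robot and the scene stay as the last step left them, time stands still between calls to the robot, and variables do not carry over. Pictures are saved under pics/ and viewed, at most 10 in all, crops included, and the job is handed in when it is done.

Besides the shell and the picture viewer there is one more tool, called after ">>>" as name([rows], argument=value, ...), one row to a line, values as JSON. send_rows: Moves the arm, as the interface text tells. Its arguments: {"type":"object","properties":{"steps":{"type":"array"},"fingers":{"type":"number"},"squeeze":{"type":"number"}},"required":["steps"]}

```bash
mkdir -p pics
cat > h.py <<'E'
from bench import sense, snapshot, order, finder
import numpy as np, cv2
def ray(s,at):
    K=np.array(s["K"]);P=np.array(s["pose"])
    u,v=at[0]*640,at[1]*400
    d=np.array([(u-K[0,2])/K[0,0],-(v-K[1,2])/K[1,1],-1.])
    return P[:3,3],P[:3,:3]@d
def onz(s,at,z):
    o,d=ray(s,at); return o+d*(z-o[2])/d[2]
def tri(rs):
    A=0;b=0
    for o,d in rs:
        d=d/np.linalg.norm(d);M=np.eye(3)-np.outer(d,d);A=A+M;b=b+M@o
    return np.linalg.solve(A,b)
E
python3 - <<'E'
from h import *
np.set_printoptions(precision=1,suppress=True)
ims=[]
S={}
for c in("scene","top","wrist"):
    s=snapshot(c);S[c]=s;print(c,[k for k in s],s["pose"][:3,3] if hasattr(s["pose"],'shape') else s["pose"])
    cv2.imwrite(f"pics/{c}0.png",cv2.cvtColor(s["img"],cv2.COLOR_RGB2BGR))
for n,z in(("button_top",92),("guard_face",105),("end_stop",73),("blade_hub",152),("slicer",0),("pusher",0),("pepper_mill",0),("courgette",0)):
    R=[]
    for c in S:
        r=finder.pinpoint(n,c)
        for q in r[:2]: print(n,c,np.array(q["at"])*[640,400],round(q["confidence"],2),onz(S[c],q["at"],z))
        if r and r[0]["confidence"]>.4:R.append(ray(S[c],r[0]["at"]))
    if len(R)>1:print("  tri",tri(R))
st=sense();print(st)
E
python3 -c "
import cv2,numpy as np
a=[cv2.imread(f'pics/{c}0.png') for c in('scene','top')]
cv2.imwrite('pics/a.png',cv2.resize(np.vstack(a),(480,600)))"
```

```text
scene ['img', 'K', 'pose'] [1428.5  334.1 1246.9]
top ['img', 'K', 'pose'] [ 207.5 -108.4 1902.1]
wrist ['img', 'K', 'pose'] [ 94.6 597.  372.7]
button_top scene [415.4 216.7] 0.69 [548.5 198.9  92. ]
button_top scene [330.2 167.1] 0.35 [ 488.5 -127.4   92. ]
button_top top [333.9 224.5] 0.43 [ 486.2 -129.5   92. ]
  tri [483.4  27.7 -12.7]
guard_face scene [324.9 175.1] 0.68 [ 538.5 -121.3  105. ]
guard_face scene [413.8 217.4] 0.55 [563.3 197.1 105. ]
guard_face top [329.6 217.2] 0.85 [ 511.8 -115.6  105. ]
  tri [ 518.6 -122.8   82.8]
end_stop scene [314.9 233. ] 0.95 [735.5 -52.6  73. ]
end_stop top [355.1 165.6] 0.74 [ 706.7 -223.1   73. ]
end_stop top [307.5 160.5] 0.66 [737.9 -46.4  73. ]
  tri [ 703.6 -155.2   -8.3]
blade_hub scene [356.  179.6] 0.63 [546.2  -8.3 152. ]
blade_hub scene [258.2 180.5] 0.43 [ 692.  -275.4  152. ]
blade_hub top [298.8 207. ] 0.9 [547.1  -9.4 152. ]
  tri [546.8  -8.8 152.4]
slicer scene [325.1 193.3] 0.75 [ 530.6 -123.8    0. ]
slicer top [329.7 218.8] 0.56 [ 523.4 -116.1    0. ]
slicer top [358.3 162.9] 0.44 [ 736.6 -240.9    0. ]
  tri [ 526.  
[... 317 characters left out ...]
    0. ]
  tri [ 732.6 -235.8   -6.8]
courgette scene [255.8 181.9] 0.91 [ 599.2 -363.9    0. ]
courgette scene [235.3 133.4] 0.34 [ 429.3 -568.     0. ]
courgette top [396.3 193.4] 0.61 [ 606. -378.    0.]
courgette top [331.5 221.7] 0.57 [ 511.7 -122.2    0. ]
  tri [ 602.2 -370.8    1.3]
{'time': 1.35, 'joint_pos': array([69. ,  7.5, 85.3, -0. , 87.3, -4.9]), 'qd': array([ 0. ,  0. , -0. , -0. ,  0.1,  0.1]), 'joint_efforts': array([  0. , -56.9, -50.1,  -0. ,   0. ,  -0. ]), 'tool_pos': array([166.2, 576.5, 231.3]), 'tcp_rot': array([-180. ,   -0. ,  163.9]), 'ft_force': array([-0.2, -0.1, -0.2]), 'wrist_torque': array([-0., -0.,  0.]), 'grip_force': 0.0, 'finger_gap': 85.21375497310075}
```

View pics/top0.png

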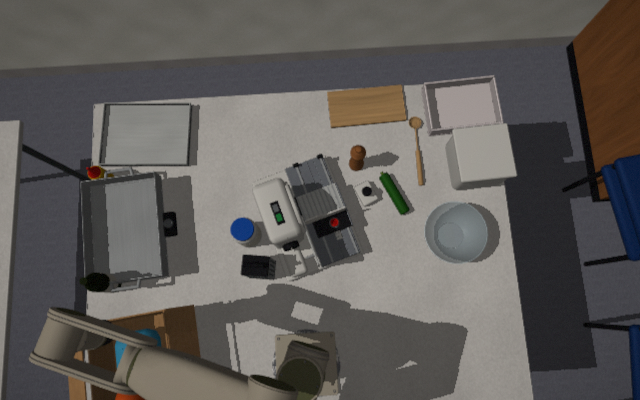

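View pics/scene0.png

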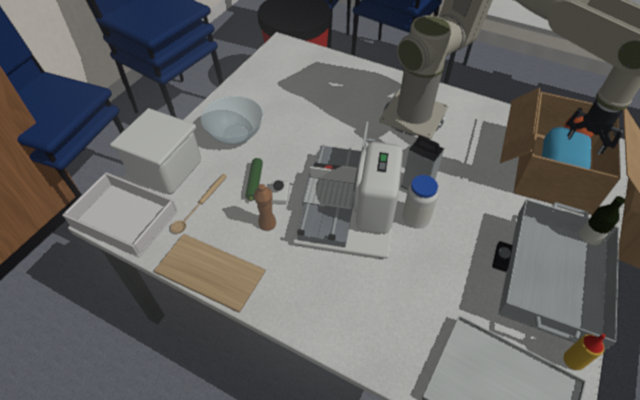

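The top picture shows the slicer with its red button at about (334,222), the end-stop buffers at (295,165) and (322,157), and the pepper mill at (358,158). The scene view agrees, with the red button at (325,166). That makes the slide yaw roughly 18°. Next I'll move the wrist camera over the slicer with the fingers shut.

>>> send_rows([
  [[0, 0, 1.8], [0, 0, -0.15]],
  [[0, 0, 3.6], [0, 0, -0.3]],
  [[0.4, -1.2, 4.8], [0, 0, -0.47]],
  [[1.0, -2.8, 5.4], [0, 0, -0.64]],
  [[1.6, -4.5, 5.6], [0, 0, -0.81]],
  [[2.2, -6.2, 5.6], [0, 0, -0.98]],
  [[2.8, -7.9, 5.6], [0, 0, -1.15]],
  [[3.4, -9.6, 5.6], [0, 0, -1.32]],
  [[4.0, -11.3, 5.6], [0, 0, -1.49]],
  [[4.6, -13.0, 5.6], [0, 0, -1.66]],
], fingers=1, squeeze=20)

```text
time: 2.6
tool_pos: [304.4, 184.9, 399.5]
tcp_rot: [180.0, -0.0, 68.5]
ft_force: [1.0, 0.1, -0.2]
finger_gap: 0.2
grip_force: 0.0
```

>>> send_rows([
  [[0.6, -1.7, 0], [0, 0, -0.16]],
  [[1.2, -3.4, 0], [0, 0, -0.32]],
  [[1.8, -5.1, 0], [0, 0, -0.48]],
  [[2.4, -6.8, 0], [0, 0, -0.64]],
  [[3.0, -8.5, 0], [0, 0, -0.78]],
  [[3.6, -10.0, 0], [0, 0, -0.89]],
  [[4.2, -11.2, 0], [0, 0, -0.89]],
  [[4.2, -11.2, 0], [0, 0, -0.89]],
])

```text
time: 3.6
tool_pos: [430.5, -151.6, 398.3]
tcp_rot: [-179.9, 0.1, 17.6]
ft_force: [0.4, -0.1, 0.4]
finger_gap: 0.1
grip_force: 0.0
```

Run:
```python
from h import *
np.set_printoptions(precision=1,suppress=True)
S={}
for c in("scene","top","wrist"):
    s=snapshot(c);S[c]=s
cv2.imwrite("pics/w1.png",cv2.cvtColor(S["wrist"]["img"],cv2.COLOR_RGB2BGR))
print(S["wrist"]["pose"])
for n,z in(("button_top",92),("guard_face",105),("end_stop",73),("blade_hub",152),("slicer",0)):
    for c in("wrist","top"):
        for q in finder.pinpoint(n,c)[:2]: print(n,c,np.array(q["at"])*[640,400],round(q["confidence"],2),onz(S[c],q["at"],z))
for c in S:
    hsv=cv2.cvtColor(S[c]["img"],cv2.COLOR_RGB2HSV)
    m=(((hsv[...,0]<8)|(hsv[...,0]>172))&(hsv[...,1]>150)&(hsv[...,2]>60)).astype(np.uint8)
    n,l,st,ce=cv2.connectedComponentsWithStats(m)
    for i in range(1,n):
        if st[i,4]>5:print(c,"red",st[i],ce[i],onz(S[c],ce[i]/[640,400],90))
st=sense();print(st["time"],st["joint_pos"],st["tool_pos"],st["tcp_rot"],st["ft_force"],st["finger_gap"])
```

```text
[[   0.3    0.9    0.3  499.7]
 [  -1.     0.3    0.1 -126.8]
 [  -0.    -0.3    1.   541.5]
 [   0.     0.     0.     1. ]]
button_top wrist [322.6 100.3] 0.62 [ 496.9 -126.    92. ]
button_top wrist [545.3 219.8] 0.25 [ 435.8 -491.9   92. ]
button_top top [357.4 164.3] 0.2 [ 705.9 -230.8   92. ]
guard_face wrist [326.9  79.2] 0.62 [ 523.1 -123.4  105. ]
guard_face top [332.4 215.7] 0.9 [ 516.6 -126.1  105. ]
end_stop top [308.2 163.3] 0.96 [726.7 -48.4  73. ]
blade_hub wrist [235.6  18.5] 0.78 [549.2 -11.  152. ]
blade_hub top [296.5 209.2] 0.79 [539.7  -0.9 152. ]
slicer wrist [323.3  81.5] 0.95 [ 523.7 -118.3    0. ]
slicer top [328.3 215.9] 0.67 [ 534.8 -111.5    0. ]
scene red [309  35  12  10  59] [316.5  39.7] [-157.5 -526.8   90. ]
scene red [326 166   6   2   8] [328.8 166.4] [ 486.2 -134.    90. ]
scene red [584 334  21  19 270] [594.1 343. ] [709.1 742.6  90. ]
top red [ 86 167  15  11 118] [ 93.3 171.6] [741.1 748.6  90. ]
wrist red [316  92  21  23 383] [325.9 103. ] [ 494.8 -131.3   90. ]
4.25 [-25.6 -15.2  89.6   0.  105.6  46.6] [ 430.2 -149.3  399.4] [180.   -0.   17.8] [0.2 0.8 0. ] -0.22796652642254808
```

View pics/w1.png

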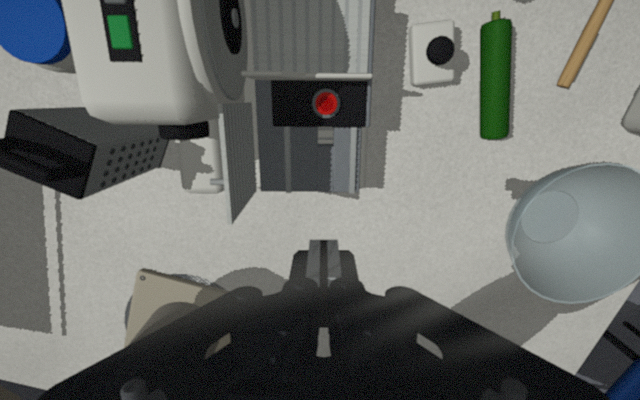

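In the wrist picture the red button is at (326,103) and the guard just above it at row 76. The rails run almost straight up the picture. I'll move 95 mm further along the slide so both ends of the bed are in view, to get the yaw.

>>> send_rows([
  [[1.0, 0.33, 0], [0, 0, 0]],
  [[2.0, 0.67, 0], [0, 0, 0]],
  [[3.0, 1.0, 0], [0, 0, 0]],
  [[3.0, 1.0, 0], [0, 0, 0]],
])

```text
time: 4.75
tool_pos: [521.3, -118.7, 398.1]
tcp_rot: [-179.9, 0.1, 17.9]
ft_force: [-0.3, 0.7, 0.4]
finger_gap: -0.1
grip_force: 0.0
```

Run:
```python
from h import *
np.set_printoptions(precision=1,suppress=True)
s=snapshot("wrist")
cv2.imwrite("pics/w2.png",cv2.cvtColor(s["img"],cv2.COLOR_RGB2BGR))
for n,z in(("button_top",92),("guard_face",105),("end_stop",73),("blade_hub",152),("slicer",0)):
    for q in finder.pinpoint(n,"wrist")[:2]: print(n,np.array(q["at"])*[640,400],round(q["confidence"],2),onz(s,q["at"],z))
hsv=cv2.cvtColor(s["img"],cv2.COLOR_RGB2HSV)
m=(((hsv[...,0]<8)|(hsv[...,0]>172))&(hsv[...,1]>150)&(hsv[...,2]>60)).astype(np.uint8)
n,l,st,ce=cv2.connectedComponentsWithStats(m)
for i in range(1,n):
    if st[i,4]>50:print("red",st[i],ce[i],onz(s,ce[i]/[640,400],90))
st=sense();print(st["time"],st["tool_pos"],st["tcp_rot"],st["ft_force"])
```

```text
button_top [328.8 169.6] 0.81 [ 501.  -132.1   92. ]
guard_face [328.7 153.8] 0.93 [ 524.3 -124.1  105. ]
blade_hub [243.4 108.5] 0.88 [551.2 -10.4 152. ]
slicer [326.2 138.4] 0.9 [ 531.2 -119.     0. ]
red [317 163  21  20 338] [326.7 172.7] [ 495.4 -130.8   90. ]
5.05 [ 519.7 -119.8  399.8] [180.   -0.   17.8] [-0.1  0.8 -0.6]
```

View pics/w2.png

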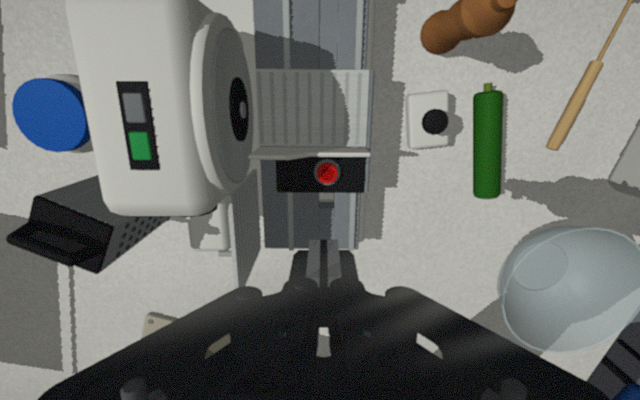

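The second wrist picture shows the red button at (327,173) and the guard at row 152. The bed edges run from (263,248) to (254,0) and from (355,248) to (367,0). I'll compute the yaw from these edges.

Run:
```python
from h import *
s=snapshot("wrist");g=cv2.cvtColor(s["img"],cv2.COLOR_RGB2GRAY)
ls=cv2.createLineSegmentDetector().detect(g)[0][:,0]
for l in ls:
    L=np.hypot(l[2]-l[0],l[3]-l[1])
    if L<45 or not(240<l[0]<385) or l[1]>255:continue
    for z in(60,80):
        a,b=[onz(s,np.array(p)/[640,400],z) for p in(l[:2],l[2:])]
        d=a-b;print(l.round(),z,round(np.degrees(np.arctan2(d[1],d[0]))%90,1))
```

```text
[307. 155. 366. 155.] 60 17.4
[307. 155. 366. 155.] 80 17.4
[363. 191. 277. 191.] 60 17.6
[363. 191. 277. 191.] 80 17.6
[264. 246. 259. 158.] 60 17.7
[264. 246. 259. 158.] 80 17.7
[254.  67. 251.   1.] 60 17.1
[254.  67. 251.   1.] 80 17.1
[256. 169. 260. 247.] 60 17.2
[256. 169. 260. 247.] 80 17.2
[366.  68. 257.  68.] 60 17.5
[366.  68. 257.  68.] 80 17.5
[259. 159. 307. 156.] 60 20.6
[259. 159. 307. 156.] 80 20.6
[369. 151. 318. 150.] 60 16.9
[369. 151. 318. 150.] 80 16.9
[359.  66. 361.   1.] 60 17.4
[359.  66. 361.   1.] 80 17.4
[352. 246. 354. 193.] 60 17.3
[352. 246. 354. 193.] 80 17.3
[384. 187. 381. 237.] 60 17.5
[384. 187. 381. 237.] 80 17.5
[365. 144. 368.  69.] 60 17.5
[365. 144. 368.  69.] 80 17.5
[355.   1. 353.  66.] 60 17.5
[355.   1. 353.  66.] 80 17.5
[349. 193. 348. 246.] 60 17.5
[349. 193. 348. 246.] 80 17.5
[286. 193. 288. 243.] 60 17.6
[286. 193. 288. 243.] 80 17.6
[258. 146. 255.  71.] 60 17.0
[258. 146. 255.  71.] 80 17.0
[360.  72. 358. 141.] 60 17.3
[360.  72. 358. 141.] 80 17.3
[373.  86. 370. 141.] 60 17.4
[373.  86. 370. 141.] 80 17.4
[293. 244. 291. 193.] 60 17.6
[293. 244. 291. 193.] 80 17.6
[368.   1. 365.  64.] 60 17.2
[368.   1. 365.  64.] 80 17.2
```

>>> send_rows([
  [[-0.57, -0.29, -1.5], [0, 0, 0]],
  [[-0.57, -0.29, -3.2], [0, 0, 0]],
  [[-0.57, -0.29, -5.0], [0, 0, 0]],
  [[-0.57, -0.29, -6.8], [0, 0, 0]],
  [[-0.57, -0.29, -8.2], [0, 0, 0]],
  [[-0.57, -0.29, -9.2], [0, 0, 0]],
  [[-0.57, -0.29, -9.8], [0, 0, 0]],
  [[-0.57, -0.29, -9.8], [0, 0, 0]],
])

```text
time: 6.1
tool_pos: [502.3, -128.1, 104.5]
tcp_rot: [-179.9, 0.1, 17.8]
ft_force: [-0.1, -0.4, 0.3]
finger_gap: 0.3
grip_force: 0.0
```

Run:
```python
from h import *
s=snapshot("wrist")
cv2.imwrite("pics/w3.png",cv2.cvtColor(s["img"],cv2.COLOR_RGB2BGR))
st=sense();print(st["time"],st["tool_pos"],st["tcp_rot"],st["ft_force"])
```

```text
6.15 [ 503.25838053 -128.36090552  105.83512   ] [ 1.79994993e+02 -8.61731770e-03  1.77955153e+01] [-0.27981711  0.35884814 -0.13552901]
```

View pics/w3.png

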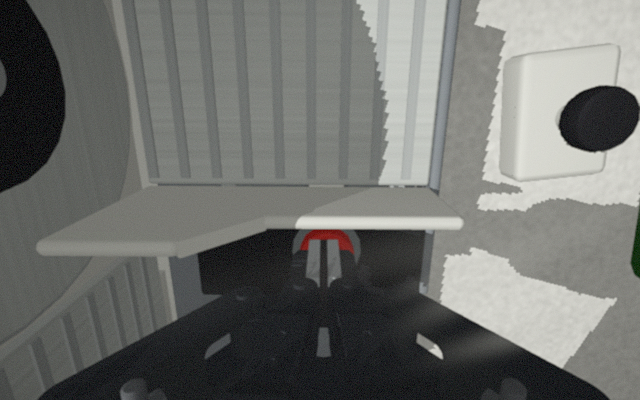

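The shut fingertips sit over the red cap: cap centre about column 328, tips at column 324, with the guard just ahead. Pressing now.

>>> send_rows([
  [[0, 0, -0.2], [0, 0, 0]],
  [[0, 0, -0.35], [0, 0, 0]],
  [[0, 0, -0.45], [0, 0, 0]],
  [[0, 0, -0.55], [0, 0, 0]],
  [[0, 0, -0.62], [0, 0, 0]],
  [[0, 0, -0.67], [0, 0, 0]],
  [[0, 0, -0.67], [0, 0, 0]],
])

```text
time: 7.02
tool_pos: [503.4, -128.3, 85.5]
tcp_rot: [180.0, -0.0, 17.8]
ft_force: [-1.2, 0.3, 4.8]
finger_gap: 0.0
grip_force: 2.7
```

>>> send_rows([
  [[0, 0, -0.05], [0, 0, 0]],
  [[0.1, 0.03, -0.05], [0, 0, 0]],
  [[0.29, 0.09, -0.05], [0, 0, 0]],
  [[0.57, 0.18, -0.05], [0, 0, 0]],
  [[0.86, 0.27, -0.05], [0, 0, 0]],
  [[1.15, 0.36, -0.05], [0, 0, 0]],
  [[1.43, 0.45, -0.05], [0, 0, 0]],
  [[1.72, 0.54, -0.05], [0, 0, 0]],
  [[1.91, 0.6, -0.05], [0, 0, 0]],
  [[1.91, 0.6, -0.05], [0, 0, 0]],
])

```text
time: 8.28
tool_pos: [561.6, -110.0, 84.4]
tcp_rot: [180.0, -0.1, 17.8]
ft_force: [0.9, 1.4, 6.2]
finger_gap: 0.1
grip_force: 2.9
```

Run:
```python
from h import *
s=snapshot("wrist")
cv2.imwrite("pics/w4.png",cv2.cvtColor(s["img"],cv2.COLOR_RGB2BGR))
st=sense();print(st["time"],st["tool_pos"],st["ft_force"])
```

```text
8.325 [ 561.58502863 -110.02594307   84.45551199] [-0.07451574  1.80706967  5.86726624]
```

View pics/w4.png

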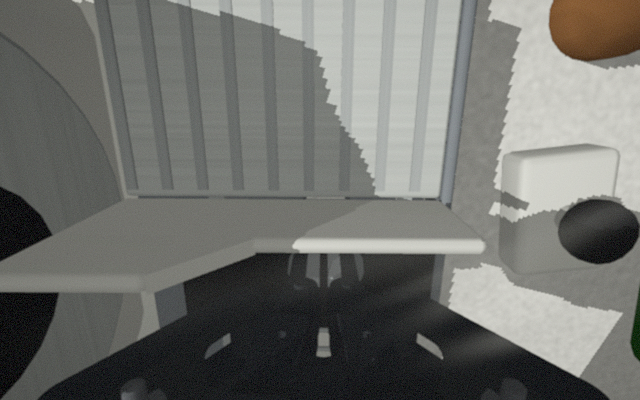

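The guard has kept its place ahead of the tip, so the carriage is moving with it and the button is nearly fully down. Carrying on.

>>> send_rows([
  [[0.1, 0.03, 0], [0, 0, 0]],
  [[0.29, 0.09, 0], [0, 0, 0]],
  [[0.52, 0.165, 0], [0, 0, 0]],
  [[0.76, 0.24, 0], [0, 0, 0]],
  [[0.95, 0.3, 0], [0, 0, 0]],
  [[1.1, 0.35, 0], [0, 0, 0]],
  [[1.19, 0.375, 0], [0, 0, 0]],
  [[1.19, 0.375, 0], [0, 0, 0]],
])

```text
time: 9.32
tool_pos: [596.9, -98.9, 84.3]
tcp_rot: [180.0, -0.1, 17.8]
ft_force: [-0.8, 0.3, 5.8]
finger_gap: -0.1
grip_force: 2.9
```

>>> send_rows([
  [[0.06, 0.02, 0], [0, 0, 0]],
  [[0.13, 0.04, 0], [0, 0, 0]],
  [[0.19, 0.06, 0], [0, 0, 0]],
  [[0.25, 0.08, 0], [0, 0, 0]],
  [[0.25, 0.08, 0], [0, 0, 0]],
])

```text
time: 9.95
tool_pos: [604.2, -96.7, 84.3]
tcp_rot: [180.0, -0.1, 17.8]
ft_force: [-1.7, 0.2, 5.5]
finger_gap: -0.8
grip_force: 2.9
```

>>> send_rows([
  [[0.05, 0.015, 0], [0, 0, 0]],
  [[0.1, 0.03, 0], [0, 0, 0]],
  [[0.1, 0.03, 0], [0, 0, 0]],
])

```text
time: 10.32
tool_pos: [607.1, -95.7, 84.3]
tcp_rot: [180.0, -0.0, 17.8]
ft_force: [-1.4, 0.7, 5.8]
finger_gap: -0.2
grip_force: 3.0
```

>>> send_rows([
  [[0.05, 0.015, 0], [0, 0, 0]],
  [[0.1, 0.03, 0], [0, 0, 0]],
  [[0.15, 0.045, 0], [0, 0, 0]],
  [[0.15, 0.045, 0], [0, 0, 0]],
])

```text
time: 10.82
tool_pos: [610.8, -94.8, 84.0]
tcp_rot: [180.0, 0.1, 17.8]
ft_force: [-4.9, -0.2, 6.7]
finger_gap: 0.3
grip_force: 3.6
```

Run:
```python
from h import *
s=snapshot("wrist")
cv2.imwrite("pics/w5.png",cv2.cvtColor(s["img"],cv2.COLOR_RGB2BGR))
st=sense();print(st["time"],st["tool_pos"],st["ft_force"])
```

```text
10.875 [610.77133217 -94.75773158  84.01251389] [-4.70207479 -1.27394447  7.34980553]
```

View pics/w5.png

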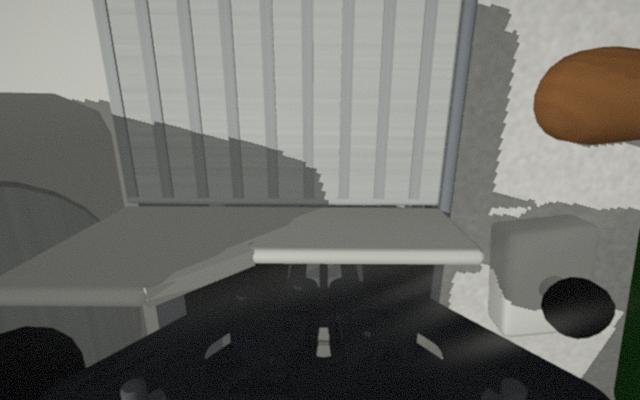

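The guard's lower edge is now at row 262, against 252 before, so the tip has slid on the cap towards the guard. The force has also risen to 4.9 N, so the carriage is probably on the stop. I'll push a bit more to confirm.

>>> send_rows([
  [[0.05, 0.015, 0], [0, 0, 0]],
  [[0.1, 0.03, 0], [0, 0, 0]],
  [[0.1, 0.03, 0], [0, 0, 0]],
])

```text
time: 11.25
tool_pos: [613.8, -93.9, 84.0]
tcp_rot: [180.0, 0.1, 17.8]
ft_force: [-4.9, -1.9, 7.0]
finger_gap: 0.2
grip_force: 3.4
```

>>> send_rows([
  [[0.05, 0.015, 0], [0, 0, 0]],
  [[0.1, 0.03, 0], [0, 0, 0]],
  [[0.1, 0.03, 0], [0, 0, 0]],
])

```text
time: 11.62
tool_pos: [616.0, -93.2, 83.9]
tcp_rot: [180.0, 0.2, 17.8]
ft_force: [-9.8, -2.2, 10.0]
finger_gap: -0.1
grip_force: 3.9
```

Run:
```python
from h import *
np.set_printoptions(precision=1,suppress=True)
s=snapshot("scene");w=snapshot("wrist")
a=cv2.resize(s["img"][130:260,250:410],(800,650))[:600]
i0=cv2.imread("pics/scene0.png")
b=cv2.resize(i0[130:260,250:410],(480,390));a=cv2.resize(cv2.cvtColor(s["img"],cv2.COLOR_RGB2BGR)[130:260,250:410],(480,390))
cv2.imwrite("pics/c.png",cv2.resize(np.hstack([b,a]),(800,325)))
d=cv2.absdiff(i0,cv2.cvtColor(s["img"],cv2.COLOR_RGB2BGR))
# base shift: phase correlation on the slicer's far base corner region
f=lambda x:np.float32(cv2.cvtColor(x,cv2.COLOR_BGR2GRAY)[215:262,285:400])
print(cv2.phaseCorrelate(f(i0),f(cv2.cvtColor(s["img"],cv2.COLOR_RGB2BGR))))
st=sense();print(st["time"],st["tool_pos"],st["ft_force"])
```

```text
((-0.011709933667361838, -0.02749342603850735), 0.8365582328703668)
11.725 [616.  -93.2  83.9] [-9.2 -2.8  9.5]
```

View pics/c.png

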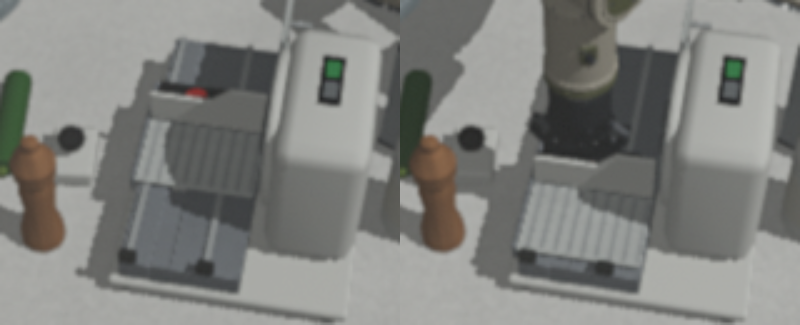

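In the right-hand crop the food plate's front edge is at both buffers, and the slicer base hasn't moved (image shift 0.03 px). Lifting straight up keeps a light push on the guard while the catch engages.

>>> send_rows([
  [[0, 0, 0.1], [0, 0, 0]],
  [[0, 0, 0.2], [0, 0, 0]],
  [[0, 0, 0.35], [0, 0, 0]],
  [[0, 0, 0.6], [0, 0, 0]],
  [[-0.05, -0.015, 1.2], [0, 0, 0]],
  [[-0.1, -0.03, 2.5], [0, 0, 0]],
  [[-0.1, -0.03, 4.2], [0, 0, 0]],
  [[-0.1, -0.03, 6.0], [0, 0, 0]],
  [[-1.0, -0.3, 7.5], [0, 0, 0]],
  [[-2.0, -0.6, 8.5], [0, 0, 0]],
])

```text
time: 12.98
tool_pos: [557.2, -110.6, 343.1]
tcp_rot: [179.8, -0.2, 17.9]
ft_force: [-0.1, -0.1, -0.2]
finger_gap: -0.1
grip_force: 0.0
```

>>> send_rows([
  [[-0.6, -0.2, 0.5], [0, 0, 0]],
  [[-0.6, -0.2, 0.5], [0, 0, 0]],
  [[-0.6, -0.2, 0.5], [0, 0, 0]],
])

```text
time: 13.35
tool_pos: [539.4, -116.2, 353.5]
tcp_rot: [-180.0, -0.0, 17.8]
ft_force: [0.0, 0.1, -0.5]
finger_gap: 0.1
grip_force: 0.0
```

Run:
```python
from h import *
s=snapshot("wrist")
cv2.imwrite("pics/w6.png",cv2.cvtColor(s["img"],cv2.COLOR_RGB2BGR))
hsv=cv2.cvtColor(s["img"],cv2.COLOR_RGB2HSV)
m=(((hsv[...,0]<8)|(hsv[...,0]>172))&(hsv[...,1]>150)&(hsv[...,2]>60)).astype(np.uint8)
n,l,st,ce=cv2.connectedComponentsWithStats(m)
for i in range(1,n):
    if st[i,4]>50:
        p=onz(s,ce[i]/[640,400],90);print("red",st[i],p,"moved",(p-[495.3,-131,90])@[.954,.3,0])
st=sense();print(st["time"],st["tool_pos"],st["ft_force"])
```

```text
red [314  97  24  24 458] [598.69381304 -98.85619983  90.        ] moved 108.28083768866267
13.4 [ 539.32793457 -116.10270497  352.77763053] [ 0.3470991   0.5113913  -0.63140862]
```

View pics/w6.png

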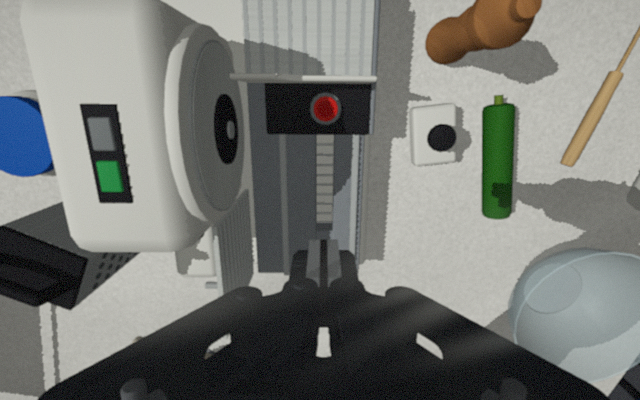

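The carriage has travelled 108 mm with the button at (326,109), which fits it being home, and the arm is clear. Handing in.

```bash
python3 -c "
from bench import order
print(order.hand_in())"
```

```text
the job is handed in; nothing more can be done
None
```

I slid the carriage 108 mm onto the end-stop buffers with the lock button held down, then released it, lifted the arm clear and handed the job in. The slicer base showed no movement. I judged the button to be back up from the last wrist picture but didn't measure it, and the hand-in gave no verdict.

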